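# Clamp the cast puck with the hex key and put the key away

## Robot

A 6-joint arm with a two-finger parallel gripper is mounted at the origin on the work surface; the furniture and walls round the work are solid. World frame = base frame: x ahead of the robot, y to its left, z up, the work surface at z = 0. Lengths are in m, angles in degrees, forces in N, time in s.
With the tool pointing down it reaches from about 0.25 to 0.725 m from the base axis. Payload 4 kg.
Tool frame: the origin (TCP) lies midway between the tips of the shut fingers; the grasp point (between the pads) lies 19 mm behind it; z points along the fingers, y is the line along which they close (so a half turn about z gives the same grasp; the last joint's range is limited). The gripper opens to 85 mm and grips with 20 to 120 N. Pads are 22 mm wide; open, the fingers measure 114 mm over their backs; the gripper's body (76 mm by 85 mm) begins 54 mm behind the grasp point. The pads swing forward as they close: fully open they stand 13 mm farther back than shut.
Start: joints at [-76.375, 13.785, 0.286, 76.501, 0, 90], TCP at [0.118, -0.486, 0.231] pointing down, gripper open.
Joint ranges: [-155.79, 155.79], [-60.16, 107.12], [-62.33, 73.08], [-114, 123.19], [-81.49, 82.49], [-180, 180]. Speed limits (degrees/s): [159.86, 159.86, 180, 180, 180, 180].

## Interface

Orientations are given as [roll, pitch, yaw] about the fixed x, y, z axes, in that order (R = Rz(yaw) Ry(pitch) Rx(roll)).
In Python, from plant import arm gives the robot as it stands.
- The arm moves only by the tool step_arm, never from a script. Its argument "rows" is a list that holds one entry, the list of rows, each a list of 4 numbers: the shift along the tool's x, y, z in units of 50 mm (1.0 is 50 mm), then the turn about the tool's z in units of 6 degrees (1.0 is 6 degrees). In form: [[[tx, ty, tz, twist], ...]]. A call has 1 to 8 rows; each row shifts and turns the commanded pose from where the row before left it, along the tool's axes as they then stand; what a row does not reach is not made up. A row lasts 1/10 s, in which the tool goes at most 50 mm and 8.59 degrees, less where a joint would pass 70% of its speed; a pose out of reach is approached as far as the arm can. A call is refused whole if a number of a shift passes 1 or a number of a turn 1, either way. A call with a gripper value outside its range is refused whole. "jaw" is the opening, from 0 (shut) to 1 (fully open), set as the call begins (left out, the last holds). The fingers move at their own pace and stop on an object; the grip force is fixed at half the most. Time passes only in rows, so rows that do not move let the fingers close. It gives the time, the measured TCP pose, the force, the opening and the grip force at its end, in the units of the state.
- arm.read_state(): the state, without advancing time (a new reading comes with each control period).
- arm.snapshot(name): name is "scene" or "top" or "wrist"; returns a dict with "pixels" (400x640x3 uint8, blue, green, red), "z_map" (400x640 float32, m along the optical axis (not along the pixel's ray), 0 where there is no reading), "camera_matrix" (3x3 intrinsics, pixels), "extrinsics" (4x4, takes a point from world to camera coordinates). Camera axes: x right, y down, z forward; pixel columns grow to the right and rows downward; lengths in m; the calibration is good to about 2 mm. A picture is of the moment at which its call begins.
- arm.job_done(): hands the job in; it is judged then, once.
The state is a dict: "time_s": time; "q": joint angles; "joint_velocities": joint speeds; "joint_torque": joint torques, N m; "eef_pos": TCP position; "ee_rot": TCP orientation; "wrist_force": force on the tool from outside, world axes, zero at the start; "ft_torque": the same for the moment, N m; "width": finger opening in m; "grasp_force": force on a finger pad.
Only numpy, scipy, OpenCV 4.12 (cv2) and the standard library are available. Lean on these libraries where they do the work, as an engineer would, in place of code of your own. Each camera call takes 0.05 s, during which the arm holds its last target. There are 200 camera calls.

## Task

One of the two small clamp plates holds a cast resin puck. With the T-handled hex key that already stands in that plate's screw, turn the screw a quarter turn clockwise (seen from above) so that its finger swings over the puck, then lift the key straight out and stand it, shank down, in the empty glass beaker just behind the flat shaker platform. Leave the other plate's key standing where it is and the beaker upright.

Things in the scene. Friction and masses are not known exactly. Their poses are not given: they have to be found in the camera images.
- key: T-handled hex key upright in the screw of the plate with the puck, loose, 0.12 kg. Origin: centre of the shank's lower end, z up the shank. Black handle bar 74 mm along x, 16 thick (y), 20 high, centre 115 mm above the origin. Steel shank 17 mm hex, starts 20 mm deep in the greased socket (floor 45, mouth 65 mm above the worktop); turns about 5 degrees freely before it drives; lifts straight out.
- finger (a joint): Turn of that plate's vertical screw (axis where the key stands), rad: 0 at the start, grows clockwise from above; at 1.57 its 61 mm steel finger lies over the puck; stop at 1.66; stays where left (friction 0.04 N m). Plate: aluminium, fixed, 130 x 110 x 10 mm; puck: pink, 45 x 63 x 22 mm, fixed in its nest, centre 63 mm from the axis.
- beaker: Empty open glass beaker, loose, 0.2 kg, 74 mm across, 92 mm tall, inside about 60 mm across, floor 2 mm thick. Origin: centre of the underside; z up. It stands behind the shaker platform (as seen from the robot). Beware: the robot may start beside a tall steel bath at the left; rise to 0.40 m before moving sideways.
- spare_key: The same kind of hex key standing in the screw of the other, empty clamp plate (no puck). Origin and axes as for key. To be left alone.
Not all that is in view belongs to the job. Leave any purple look-alike of the key alone. Leave any red look-alike of the beaker alone.

How it is judged (in metres and radians):
On the way:
1. the screw is turned at least 1.25 rad clockwise while the key still stands in its socket (value of joint finger above 1.25 rad and height (world z) of key between 0.035 and 0.065 m and angle between key's own z axis and vertical below 0.2 rad), for 0.1 s.
At the end, for the whole second after the job is handed in: Screw at 1.25 rad (72 degrees) or more clockwise; key at rest in the upright beaker (within 5 degrees), shank end within 35 mm of its axis and under 20 mm above the worktop, leaning less than 40 degrees; the other key upright within 15 mm of its place (value of joint finger above 1.25 rad and horizontal distance between key and beaker below 0.035 m and height (world z) of key below 0.02 m and angle between key's own z axis and vertical below 0.7 rad and angle between beaker's own z axis and vertical below 0.1 rad and linear speed of key below 0.03 m/s and distance of spare_key from where it was at the start of the episode below 0.015 m and angle between spare_key's own z axis and vertical below 0.2 rad); the robot touches nothing.
It fails at once if the other plate's key is pulled out, tipped or shifted by more than 15 mm (distance of spare_key from where it was at the start of the episode above 0.015 m or angle between spare_key's own z axis and vertical above 0.25 rad).
It fails at once if the beaker is tipped over (angle between beaker's own z axis and vertical above 0.5 rad).
It also fails if it takes over 51 s, if anything falls off the work surface, if the arm or the gripper's body presses on something with over 40 N, if the wrist force passes 120 N, or if a joint passes its speed limit or range.

## Working session

There is one attempt and no reset: what is moved stays moved. The work goes in short steps, Python scripts to look and compute and a tool call to move; the robot and the scene stay as the last step left them, time stands still between calls to the robot, and variables do not carry over. Pictures are saved under pics/ and viewed, at most 10 in all, crops included, and the job is handed in when it is done.

Besides the shell and the picture viewer there is one more tool, called after ">>>" as a command line: name --argument value ..., lists and objects as JSON in quotes. step_arm: Moves the arm, as the interface text tells. Its arguments: {"type":"object","properties":{"rows":{"type":"array"},"jaw":{"type":"number"}},"required":["rows"]}

```bash
mkdir -p pics; cat > h.py <<'E'
import numpy as np, cv2
from plant import arm
def snap(n,f):
    s=arm.snapshot(n); np.savez('pics/'+f,**s); cv2.imwrite('pics/'+f+'.png',s['pixels']); return s
def load(f): return np.load('pics/'+f+'.npz')
def world(s,u,v,z=None):
    K=s['camera_matrix'];T=np.linalg.inv(s['extrinsics'])
    d=np.linalg.inv(K)@np.array([u,v,1.]); 
    if z is None: return (T@np.append(d*s['z_map'][int(v),int(u)],1))[:3]
    r=T[:3,:3]@d;o=T[:3,3]; return o+r*(z-o[2])/r[2]
E
python3 - <<'E'
from h import *
snap('scene','s0');snap('top','t0')
st=arm.read_state();print(st)
E
```

```text
{'time_s': 0.1, 'q': array([-7.63752184e+01,  1.38275619e+01,  2.21078927e-01,  7.65014309e+01,
        5.88406442e-04,  8.99985362e+01]), 'joint_velocities': array([ 0.0106472 , -0.18405246,  0.21068108, -0.08654743, -0.0127916 ,
        0.1243246 ]), 'joint_torque': array([-1.42433814e-04, -3.73138726e+01,  2.53009772e+01,  1.08461006e-02,
       -5.96047201e-06, -3.73996727e-06]), 'eef_pos': array([ 0.11765078, -0.48537814,  0.23050241]), 'ee_rot': array([-1.79892086e+02, -5.91162477e-04,  1.36262443e+01]), 'wrist_force': array([-0.02829013,  0.33877288, -0.04726159]), 'ft_torque': array([-0.01542652, -0.04197554, -0.02303813]), 'grasp_force': 0.0, 'width': 0.08558074854519318}
```

View pics/s0.png

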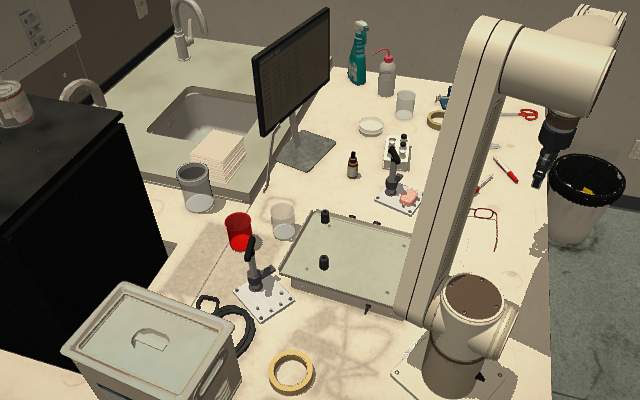

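View pics/t0.png

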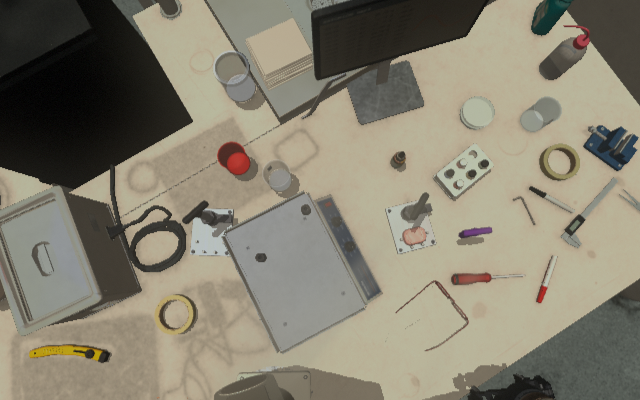

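The puck plate with the target key is at top (412,225). The spare key is on the empty plate at (212,228), and a purple look-alike (pen-like) lies at (475,232). Beaker candidates are clear glass (278,177), red (235,158, avoid), grey (235,75) and clear glass (540,113). I choose the clear one at (278,177), just behind the platform, and will check it in a close crop.

```bash
python3 - <<'E'
from h import *
s=load('t0');im=s['pixels']
a=cv2.resize(im[180:260,370:450],(400,400),interpolation=2);b=cv2.resize(im[140:220,220:300],(400,400),interpolation=2)
cv2.imwrite('pics/c1.png',np.hstack([a,b]))
T=np.linalg.inv(s['extrinsics']);print('cam',T[:3,3])
H,W=400,640
uu,vv=np.meshgrid(np.arange(W),np.arange(H));z=s['z_map'];K=s['camera_matrix']
P=np.stack([(uu-K[0,2])/K[0,0]*z,(vv-K[1,2])/K[1,1]*z,z],-1)@T[:3,:3].T+T[:3,3]
def reg(u0,u1,v0,v1,z0,z1,name):
    p=P[v0:v1,u0:u1].reshape(-1,3);p=p[(p[:,2]>z0)&(p[:,2]<z1)]
    if len(p)<4: print(name,len(p));return
    r=cv2.minAreaRect(p[:,:2].astype(np.float32));print(name,len(p),p.mean(0).round(4),np.round(r[0],4),np.round(r[1],4),round(r[2],1))
reg(385,445,180,255,.115,.2,'key handle')
reg(385,445,180,255,.158,.18,'key top')
reg(385,445,180,255,.015,.045,'puck')
reg(385,445,180,255,.005,.013,'plate')
reg(385,445,180,255,.05,.08,'finger')
reg(180,235,190,250,.155,.18,'spare top')
reg(262,295,155,195,.075,.1,'beaker rim')
reg(262,295,155,195,.02,.1,'beaker any')
reg(225,385,185,350,.03,.1,'platform')
reg(225,385,185,350,.1,.3,'platform knobs')
print([world(s,u,v).round(3) for u,v in [(420,200),(412,215),(415,238),(278,177),(280,185),(235,158),(261,257),(306,210)]])
E
```

```text
cam [ 0.37110762 -0.14439901  1.13289746]
key handle 230 [ 0.5051 -0.3696  0.1643] [ 0.5058 -0.3712] [0.0204 0.0734] 53.0
key top 208 [ 0.505  -0.3702  0.1669] [ 0.5058 -0.3713] [0.0166 0.074 ] 57.7
puck 464 [ 0.464  -0.3935  0.029 ] [ 0.4946 -0.4108] [0.1251 0.2038] 31.0
plate 1142 [ 0.4698 -0.3747  0.009 ] [ 0.4987 -0.4062] [0.1698 0.1753] 13.3
finger 74 [ 0.5061 -0.362   0.0636] [ 0.5083 -0.3637] [0.0181 0.0385] 72.4
spare top 226 [0.5032 0.1653 0.1667] [0.5038 0.1667] [0.0166 0.0731] 39.9
beaker rim 189 [ 0.6176 -0.0158  0.0879] [ 0.612  -0.0181] [0.0712 0.0733] 89.2
beaker any 419 [ 0.6159 -0.0168  0.0656] [ 0.612  -0.0181] [0.0712 0.0733] 89.2
platform 14979 [ 0.3636 -0.0713  0.064 ] [ 0.3956 -0.0626] [0.4018 0.3103] 25.8
platform knobs 106 [ 0.4557 -0.0375  0.1021] [ 0.4544 -0.0372] [0.0236 0.1876] 46.1
[array([ 0.518, -0.373,  0.167]), array([ 0.483, -0.351,  0.169]), array([ 0.436, -0.386,  0.028]), array([ 0.618, -0.015,  0.006]), array([ 0.578, -0.03 ,  0.089]), array([0.677, 0.107, 0.002]), array([0.394, 0.021, 0.079]), array([ 0.509, -0.097,  0.103])]
```

View pics/c1.png

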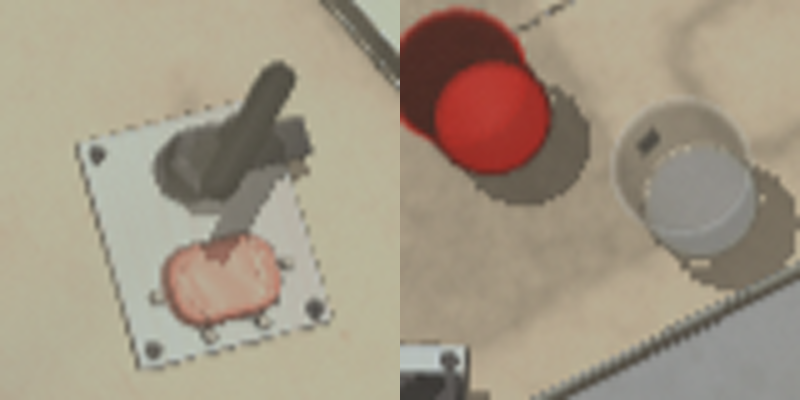

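The crop shows the target key (handle running lower-left to upper-right) and the pink puck. The clear beaker is upright and empty: rim at crop (680,165), base at (700,200). Key centre is (0.506,-0.371) with the handle axis at -32°, top z 0.167 against an expected 0.170. Beaker is (0.612,-0.018) with rim z about 0.09. These all match the sizes given.

>>> step_arm --rows '[[[0.6,-0.04,-0.3,0],[0.8,-0.04,-0.3,-1],[0.8,-0.04,-0.2,0],[0.8,-0.04,-0.2,0]]]' --jaw 1

```text
time_s: 0.5
eef_pos: [0.2599, -0.4342, 0.2814]
ee_rot: [-180.0, 0.0, 19.6]
wrist_force: [0.7, 0.4, 0.2]
width: 0.0852
grasp_force: 0.0
```

```bash
python3 - <<'E'
from h import *
st=arm.read_state();print(st['q'],st['eef_pos'],st['ee_rot'],st['time_s'])
s=load('t0');T=np.linalg.inv(s['extrinsics']);uu,vv=np.meshgrid(np.arange(640),np.arange(400));z=s['z_map'];K=s['camera_matrix']
P=np.stack([(uu-K[0,2])/K[0,0]*z,(vv-K[1,2])/K[1,1]*z,z],-1)@T[:3,:3].T+T[:3,3]
p=P[:100,250:520].reshape(-1,3);p=p[p[:,2]>.15];print(p.min(0),p.max(0), p[p[:,0].argmin()],p[p[:,1].argmin()])
E
```

```text
[-5.90967540e+01  1.36374234e+01  7.50909961e+00  8.39077131e+01
 -1.96617248e-03  1.01322899e+02] [ 0.25990417 -0.43423267  0.28136272] [-1.79965051e+02  9.00330598e-03  1.95803508e+01] 0.5
[ 0.37110762 -0.51395227  0.15083078] [ 0.93654938 -0.12609432  1.13289746] [ 0.37110762 -0.14439901  1.13289746] [ 0.93654938 -0.51395227  0.24736132]
```

>>> step_arm --rows '[[[0.84,0.08,0,0],[0.84,0.08,0,0],[0.84,0.08,0,0],[0.84,0.08,0,0],[0.84,0.08,0,0],[0.84,0.06,0,0],[0,0,0,-1],[0,0,0,-1]]]'

```text
time_s: 1.3
eef_pos: [0.5053, -0.3707, 0.2795]
ee_rot: [-179.9, 0.1, 32.0]
wrist_force: [0.0, 0.1, 0.2]
width: 0.0854
grasp_force: 0.0
```

>>> step_arm --rows '[[[0,0,0,-1],[0,0,0,-1],[0,0,0,-1],[0,0,0,-1],[0,0,0,-1],[0,0,0,-1],[0,0,0,-1],[0,0,0,-1]]]'

```text
time_s: 2.1
eef_pos: [0.5037, -0.3717, 0.2805]
ee_rot: [-179.9, -0.0, 79.9]
wrist_force: [0.6, 1.2, 0.6]
width: 0.0857
grasp_force: 0.0
```

>>> step_arm --rows '[[[0,0,0,-1],[0,0,0,-1],[0,0,0,-1],[0,0,0,-1],[0,0,0,-1],[0,0,0,-1],[0,0,0,-1],[0,0,0,-1]]]'

```text
time_s: 2.9
eef_pos: [0.5037, -0.3718, 0.2805]
ee_rot: [-180.0, -0.1, 127.9]
wrist_force: [-0.5, -0.3, -0.5]
width: 0.0854
grasp_force: 0.0
```

>>> step_arm --rows '[[[0,0,0,-1],[0,0,0,-1],[0,0,0,-1],[0,0,0,-0.35],[0,0,0,0],[0,0,0,0]]]'

```text
time_s: 3.5
eef_pos: [0.5038, -0.3718, 0.2808]
ee_rot: [180.0, -0.1, 147.7]
wrist_force: [-0.1, 0.7, 0.5]
width: 0.0857
grasp_force: 0.0
```

```bash
python3 - <<'E'
from h import *
st=arm.read_state();print(st['q'],st['eef_pos'],st['ee_rot'],st['time_s'])
s=snap('wrist','w1');cv2.imwrite('pics/w1.png',s['pixels'])
T=np.linalg.inv(s['extrinsics']);uu,vv=np.meshgrid(np.arange(640),np.arange(400));z=s['z_map'];K=s['camera_matrix']
print('cam',T[:3,3])
P=np.stack([(uu-K[0,2])/K[0,0]*z,(vv-K[1,2])/K[1,1]*z,z],-1)@T[:3,:3].T+T[:3,3]
m=(z>0)&(abs(P[...,2]-.168)<.006)&(np.hypot(P[...,0]-.506,P[...,1]+.371)<.06)
p=P[m];r=cv2.minAreaRect(p[:,:2].astype(np.float32));print(len(p),r,np.median(p[:,2]))
E
```

```text
[-3.64274406e+01  2.84878046e+01  2.89849011e+01  9.05570649e+01
 -9.15944046e-06 -4.10356148e+00] [ 0.50383204 -0.37182967  0.28076623] [ 1.79995718e+02 -5.98154232e-02  1.47676123e+02] 3.5
cam [ 0.44830511 -0.33593688  0.42257393]
1922 ((0.5027485489845276, -0.37115478515625), (0.015532729215919971, 0.07203835248947144), 58.08510971069336) 0.16818964795136418
```

View pics/w1.png

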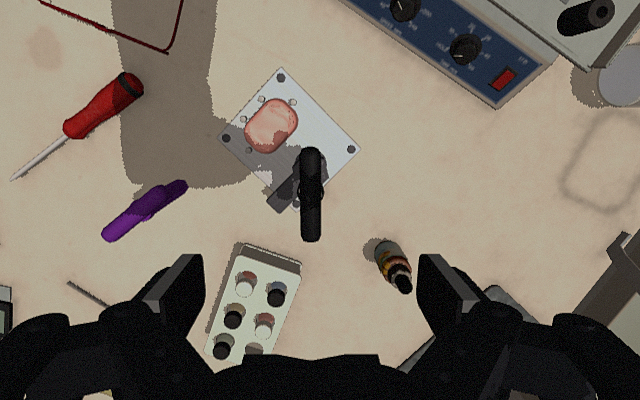

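The wrist view shows the key handle at (311,195) exactly vertical in the picture, i.e. square to the jaws, with the puck at (272,125). Wrist and top measurements agree to within 3 mm, so I descend.

>>> step_arm --rows '[[[0,0,0.6,0],[0,0,0.6,0],[0,0,0.5,0],[0,0,0.5,0],[0,0,0.3,0],[0,0,0.2,0],[0,0,0,0]]]'

```text
time_s: 4.25
eef_pos: [0.5031, -0.3713, 0.1446]
ee_rot: [180.0, -0.2, 147.7]
wrist_force: [1.0, 0.2, 0.0]
width: 0.0855
grasp_force: 0.0
```

>>> step_arm --rows '[[[0,0,0,0],[0,0,0,0],[0,0,0,0],[0,0,0,0],[0,0,0,0],[0,0,0,0],[0,0,0,0],[0,0,0,0]]]' --jaw 0

```text
time_s: 5.05
eef_pos: [0.5043, -0.3722, 0.147]
ee_rot: [-180.0, 0.1, 147.7]
wrist_force: [0.1, -0.3, 4.9]
width: 0.0148
grasp_force: 61.0
```

>>> step_arm --rows '[[[0,0,0,0.5],[0,0,0,1],[0,0,0,1],[0,0,0,1],[0,0,0,1],[0,0,0,1],[0,0,0,1],[0,0,0,1]]]'

```text
time_s: 5.85
eef_pos: [0.5043, -0.3724, 0.1471]
ee_rot: [180.0, 0.1, 102.5]
wrist_force: [0.3, 0.4, 5.8]
width: 0.0148
grasp_force: 61.1
```

>>> step_arm --rows '[[[0,0,0,1],[0,0,0,1],[0,0,0,1],[0,0,0,1],[0,0,0,1],[0,0,0,1],[0,0,0,1],[0,0,0,0.8]]]'

```text
time_s: 6.65
eef_pos: [0.504, -0.3725, 0.1471]
ee_rot: [179.9, 0.1, 55.7]
wrist_force: [-1.0, -0.7, 4.5]
width: 0.0148
grasp_force: 61.1
```

>>> step_arm --rows '[[[0,0,0,0],[0,0,0,0],[0,0,0,0]]]'

```text
time_s: 6.95
eef_pos: [0.5041, -0.3725, 0.1471]
ee_rot: [179.9, 0.0, 56.0]
wrist_force: [-1.9, -0.8, 5.2]
width: 0.0151
grasp_force: 61.3
```

```bash
python3 - <<'E'
from h import *
print(arm.read_state()['ft_torque'])
s=snap('top','t1');im=s['pixels']
w=snap('wrist','w2')['pixels']
cv2.imwrite('pics/c2.png',np.hstack([cv2.resize(im[180:260,370:450],(400,400),interpolation=2),w[:,150:550]]))
E
```

```text
[-0.17398743  0.25872786  0.01989962]
```

View pics/c2.png

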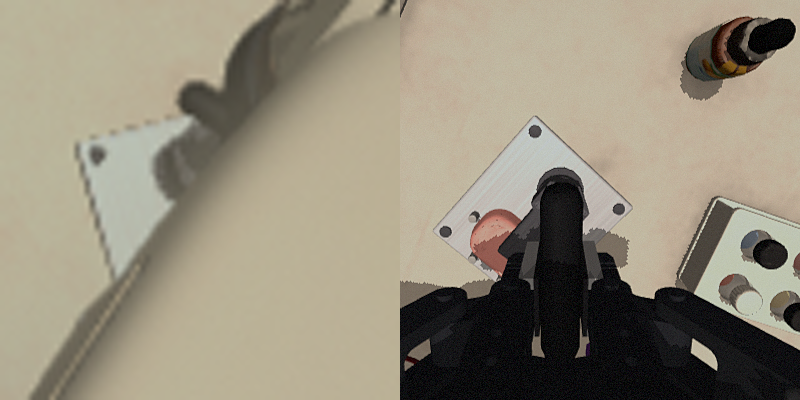

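The wrist half shows the finger at crop (515,240) now lying over the puck (495,240), with the handle held between the pads. Now I lift straight out.

>>> step_arm --rows '[[[0,0,-0.2,0],[0,0,-0.3,0],[0,0,-0.4,0],[0,0,-0.6,0],[0,0,-0.7,0],[0,0,-0.7,0],[0,0,-0.7,0],[0,0,-0.4,0]]]'

```text
time_s: 7.85
eef_pos: [0.5041, -0.3718, 0.3495]
ee_rot: [179.8, -0.0, 56.0]
wrist_force: [0.5, -0.3, -1.4]
width: 0.0147
grasp_force: 60.4
```

```bash
python3 - <<'E'
from h import *
st=arm.read_state();print(st['q'],st['eef_pos'],st['ee_rot'],st['width'])
w=snap('wrist','w3')['pixels']; s=snap('scene','s3')['pixels']
cv2.imwrite('pics/c3.png',np.hstack([s[:,240:640],w[:,120:520]]))
E
```

```text
[-3.64225871e+01  2.95064629e+01  4.07768192e+01  1.01110444e+02
  2.04588843e-02  8.75776590e+01] [ 0.50408717 -0.37181726  0.34946112] [ 1.79839365e+02 -1.36817843e-02  5.59998017e+01] 0.014719236049653873
```

View pics/c3.png

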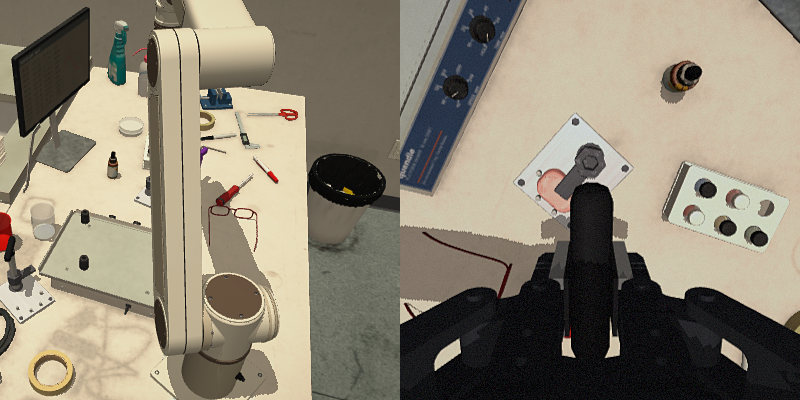

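```bash
python3 - <<'E'
from h import *
s=load('t0')
for u,v in [(320,70),(330,40),(400,60),(470,38),(385,95),(410,65)]: print(u,v,world(s,u,v).round(3))
s=load('s0')
for u,v in [(262,130),(258,60),(325,90),(325,20),(300,150)]: print(u,v,world(s,u,v).round(3))
d=np.array([.612-.504,-.018+.372]);a=np.radians(56.0);print(d@[np.cos(a),np.sin(a)]/.05,d@[np.sin(a),-np.cos(a)]/.05)
E
```

```text
320 70 [ 0.827 -0.141  0.223]
330 40 [ 0.832 -0.164  0.345]
400 60 [ 0.964 -0.378  0.001]
470 38 [ 1.031 -0.592 -0.002]
385 95 [ 0.854 -0.328  0.007]
410 65 [ 0.945 -0.405  0.007]
262 130 [ 0.825 -0.129  0.203]
258 60 [ 0.826 -0.141  0.428]
325 90 [ 1.108e+00 -6.540e-01  1.000e-03]
325 20 [ 0.928 -0.488  0.403]
300 150 [ 0.871 -0.312  0.005]
7.077442685186508 -2.168364599853997
```

>>> step_arm --rows '[[[0.5,-0.15,0,0],[0.7,-0.2,0,0],[0.8,-0.25,0,0],[0.8,-0.25,0,0],[0.8,-0.25,0,0],[0.8,-0.25,0,0],[0.8,-0.25,0,0],[0.7,-0.2,0,0]]]'

```text
time_s: 8.75
eef_pos: [0.5942, -0.0748, 0.344]
ee_rot: [-179.8, 0.1, 56.0]
wrist_force: [0.7, -0.3, -1.3]
width: 0.015
grasp_force: 60.4
```

>>> step_arm --rows '[[[0.6,-0.2,0,0],[0.4,-0.12,0,0],[0.18,-0.05,0,0],[0,0,0,0],[0,0,0,0]]]'

```text
time_s: 9.25
eef_pos: [0.612, -0.0187, 0.3454]
ee_rot: [-179.9, 0.1, 55.9]
wrist_force: [0.9, -0.7, 0.1]
width: 0.0148
grasp_force: 60.4
```

```bash
python3 - <<'E'
from h import *
st=arm.read_state();print(st['q'],st['eef_pos'],st['ee_rot'],st['width'])
s=snap('wrist','w4');sc=snap('scene','s4')
cv2.imwrite('pics/c4.png',np.hstack([cv2.resize(sc['pixels'][100:300,200:400],(400,400)),s['pixels'][:,120:520]]))
T=np.linalg.inv(s['extrinsics']);uu,vv=np.meshgrid(np.arange(640),np.arange(400));z=s['z_map'];K=s['camera_matrix']
P=np.stack([(uu-K[0,2])/K[0,0]*z,(vv-K[1,2])/K[1,1]*z,z],-1)@T[:3,:3].T+T[:3,3]
m=(z>0)&(abs(P[...,2]-.09)<.006)&(np.hypot(P[...,0]-.612,P[...,1]+.018)<.05)
p=P[m][:,:2].astype(np.float32);print(len(p),cv2.minEnclosingCircle(p),p.min(0),p.max(0))
E
```

```text
[-1.73466309e+00  2.75674266e+01  3.70396631e+01  9.95786665e+01
 -3.35325105e-02  1.22358999e+02] [ 0.61200397 -0.01871215  0.34539833] [-1.79928045e+02  8.52889594e-02  5.59064226e+01] 0.014763376316670584
676 ((0.6087555289268494, -0.019368164241313934), 0.03702818602323532) [ 0.57200015 -0.05569037] [0.64564925 0.01750149]
```

View pics/c4.png

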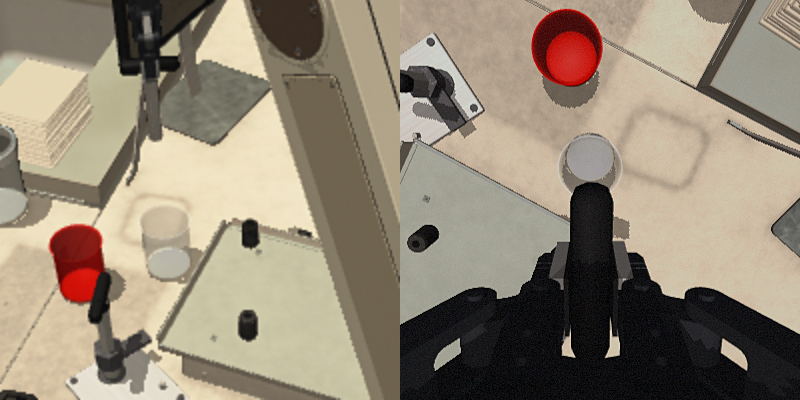

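The scene half shows the key hanging vertically at (152,100), above the clear beaker (165,240). In the wrist half the beaker rim is centred ahead of the handle at (590,160), giving a centre of (0.610,-0.019), and the TCP is on it. I lower the key.

>>> step_arm --rows '[[[0,0,0.5,0],[0,0,0.7,0],[0,0,0.7,0],[0,0,0.6,0],[0,0,0.6,0],[0,0,0.5,0],[0,0,0.4,0],[0,0,0.3,0]]]'

```text
time_s: 10.15
eef_pos: [0.6113, -0.0195, 0.1297]
ee_rot: [-179.9, 0.1, 55.8]
wrist_force: [-0.0, -0.4, -0.7]
width: 0.0148
grasp_force: 60.4
```

>>> step_arm --rows '[[[0,0,0.2,0],[0,0,0.13,0],[0,0,0,0],[0,0,0,0]]]'

```text
time_s: 10.55
eef_pos: [0.6129, -0.0182, 0.1156]
ee_rot: [179.9, -0.0, 55.9]
wrist_force: [0.1, -1.1, -1.2]
width: 0.0145
grasp_force: 60.4
```

>>> step_arm --rows '[[[0,0,0.08,0],[0,0,0.06,0],[0,0,0,0],[0,0,0,0]]]'

```text
time_s: 10.95
eef_pos: [0.6124, -0.0179, 0.1078]
ee_rot: [-180.0, 0.0, 55.9]
wrist_force: [-0.7, -0.1, -1.4]
width: 0.0148
grasp_force: 60.4
```

>>> step_arm --rows '[[[0,0,0.05,0],[0,0,0,0],[0,0,0,0]]]'

```text
time_s: 11.25
eef_pos: [0.6124, -0.0179, 0.1052]
ee_rot: [-180.0, 0.0, 55.9]
wrist_force: [0.5, 0.5, -2.0]
width: 0.0149
grasp_force: 60.4
```

>>> step_arm --rows '[[[0,0,0.03,0],[0,0,0,0],[0,0,0,0]]]'

```text
time_s: 11.55
eef_pos: [0.6128, -0.0179, 0.1044]
ee_rot: [179.9, -0.0, 55.9]
wrist_force: [0.4, -0.3, 1.9]
width: 0.0149
grasp_force: 60.8
```

>>> step_arm --rows '[[[0,0,0,0],[0,0,0,0],[0,0,0,0],[0,0,0,0],[0,0,0,0],[0,0,0,0],[0,0,0,0]]]' --jaw 1

```text
time_s: 12.25
eef_pos: [0.6124, -0.0179, 0.1038]
ee_rot: [180.0, -0.0, 55.9]
wrist_force: [0.4, -0.1, -0.0]
width: 0.0856
grasp_force: 0.0
```

>>> step_arm --rows '[[[0,0,-0.2,0],[0,0,-0.4,0],[0,0,-0.6,0],[0,0,-0.8,0],[0,0,-0.8,0],[0,0,-0.8,0],[0,0,-0.6,0],[0,0,0,0]]]'

```text
time_s: 13.05
eef_pos: [0.6144, -0.018, 0.3207]
ee_rot: [179.4, -0.4, 55.9]
wrist_force: [1.0, 0.1, 0.7]
width: 0.0854
grasp_force: 0.0
```

```bash
python3 - <<'E'
from h import *
s=snap('wrist','w5');sc=snap('scene','s5')
cv2.imwrite('pics/c5.png',np.hstack([cv2.resize(sc['pixels'][100:300,200:400],(400,400)),s['pixels'][:,120:520]]))
E
```

```text
(no output)
```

View pics/c5.png

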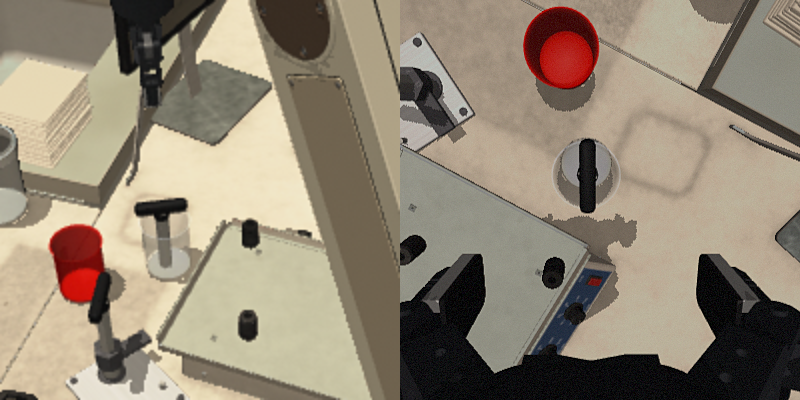

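The key stands upright in the upright beaker (scene half (165,235), wrist half (588,175)). The spare key is untouched at (103,320), and the gripper is clear.

>>> step_arm --rows '[[[0,0,0,0],[0,0,0,0],[0,0,0,0],[0,0,0,0]]]'

```text
time_s: 13.55
eef_pos: [0.6121, -0.0179, 0.3129]
ee_rot: [-179.9, 0.1, 55.9]
wrist_force: [-0.7, -0.3, 0.1]
width: 0.0851
grasp_force: 0.0
```

```bash
python3 -c "
from plant import arm
print(arm.job_done())"
```

```text
the job is handed in; nothing more can be done
None
```

I handed the job in at about 13.6 s: the pictures show the finger over the puck, the key upright in the upright beaker and the other key untouched, but the hand-in gave no verdict.

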